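# Lay out a tasting flight on the bar

### The arm

A 7-joint arm with a two-finger parallel gripper is mounted at the origin on the work surface. World frame = base frame: x ahead of the robot, y to its left, z up, the work surface at z = 0. Lengths are in m, angles in rad, forces in N, time in s.
With the tool pointing down it reaches from about 0.4 to 0.875 m from the base axis. Payload 19.3 kg.
Tool frame: the origin (TCP) lies at the very end of the fingers, on their centre line; the grasp point (between the pads) lies 19 mm behind it; z points along the fingers, y is the line along which they close (so a half turn about z gives the same grasp; the last joint's range is limited). The gripper opens to 85 mm and grips with 20 to 120 N. Pads are 22 mm wide; open, the fingers measure 114 mm over their backs; the gripper's body (76 mm by 85 mm) begins 54 mm behind the grasp point. The pads swing forward as they close: fully open they stand 13 mm farther back than shut.
Start: joints at [-1.373, 0.521, -0.036, 1.599, 0.021, 1.021, -0.113], TCP at [0.165, 0.603, 0.231] pointing down, gripper open.
Joint ranges: [-2.91, 2.91], [-0.3, 2.13], [-1.5, 1.42], [0.17, 2.43], [-1.26, 4.41], [0.16, 1.93], [-2.52, 2.52]. Speed limits (rad/s): [1.89, 1.89, 2.39, 2.39, 3.01, 3.01, 3.01].

### API

Orientations are given as [roll, pitch, yaw] about the fixed x, y, z axes, in that order (R = Rz(yaw) Ry(pitch) Rx(roll)).
In Python, from workcell import bot gives the robot as it stands.
- The arm moves only by the tool servo_tool, never from a script. Its argument "plan" is a list of rows, each a list of 7 numbers: the finger opening in cm, from 0 to 8.54, then the shift along the tool's x, y, z in cm, then the turn, a rotation vector about the tool's x, y, z in degrees. In form: [[fingers, x, y, z, wx, wy, wz], ...]. A call has 1 to 10 rows; each row is the pose to reach, as a shift and turn from the pose commanded when the call began, along the tool's axes at that moment; what a row does not reach only later rows make up. A row lasts 1/10 s, in which the tool goes at most 50 mm and 8.59 degrees, less where a joint would pass 70% of its speed; a pose out of reach is approached as far as the arm can. A call with a gripper value outside its range is refused whole. The fingers move at their own pace and stop on an object; "force" is the grip in N (left out, the last holds). Time passes only in rows, so rows that repeat a pose let the fingers close. It gives the time, the measured TCP pose, the force, the opening and the grip force at its end, in the units of the state.
- bot.observe(): the state, without advancing time (a new reading comes with each control period).
- bot.grab_frame(name): name is "scene" or "side" or "wrist"; returns a dict with "frame" (400x640x3 uint8, blue, green, red), "mtx" (3x3 intrinsics, pixels), "k1" (the pictures are not rectified: a ray, as slopes to the right and down, at radius r is drawn at 1 + k1 r^2 times it, then the intrinsics apply), "R" (3x3) and "t" (3): a world point X has camera coordinates R X + t; the wrist camera has in their place "T_tool_cam" (4x4, takes a point from camera to tool coordinates, whose origin is the TCP and whose axes are the flange's). Camera axes: x right, y down, z forward; pixel columns grow to the right and rows downward; lengths in m; the calibration is good to about 2 mm. A picture is of the moment at which its call begins: read the wrist's pose just before it. There is no depth.
- bot.job_done(): hands the job in; it is judged then, once.
The state is a dict: "clock": time; "qpos": joint angles; "qd": joint speeds; "joint_efforts": joint torques, N m; "position": TCP position; "tool_rot": TCP orientation; "force": force on the tool from outside, world axes, zero at the start; "moment": the same for the moment, N m; "grip_width": finger opening in m; "finger_force": force on a finger pad.
Only numpy, scipy, OpenCV 4.12 (cv2) and the standard library are available. Lean on these libraries where they do the work, as an engineer would, in place of code of your own. Each camera call takes 0.05 s, during which the arm holds its last target. There are 200 camera calls.

### The job

Lay out the tasting flight: stand each of the four small cork-stoppered bottles upright on the slate coaster whose centre disc has the bottle's own colour, with its foot wholly inside the disc, in tasting order: white first, then amber, then green, and blue last. Set each one down gently without dropping it, topple none, and let go of it before fetching the next. The green tumbler and the blue cup are not part of the flight: leave them where they stand.

Things in the scene. Friction and masses are not known exactly. Their poses are not given: they have to be found in the camera images.
- bottle_white: small loose white glass bottle with a cork stopper, 95 mm tall, standing upright: round body 44 mm across up to 43 mm, shoulder narrowing from 43 to 56 mm, straight neck 24 mm across from 56 to 84 mm, cork 19 mm across from 84 to 95 mm (heights above its foot). Take it by the neck from above, about 76 mm above its foot. 0.13 to 0.24 kg. Origin: centre of its underside, z up; round, so yaw does not matter
- bottle_amber: small loose amber glass bottle with a cork stopper, 95 mm tall, standing upright: round body 44 mm across up to 43 mm, shoulder narrowing from 43 to 56 mm, straight neck 24 mm across from 56 to 84 mm, cork 19 mm across from 84 to 95 mm (heights above its foot). Take it by the neck from above, about 76 mm above its foot. 0.13 to 0.24 kg. Origin: centre of its underside, z up; round, so yaw does not matter
- bottle_green: small loose green glass bottle with a cork stopper, 95 mm tall, standing upright: round body 44 mm across up to 43 mm, shoulder narrowing from 43 to 56 mm, straight neck 24 mm across from 56 to 84 mm, cork 19 mm across from 84 to 95 mm (heights above its foot). Take it by the neck from above, about 76 mm above its foot. 0.13 to 0.24 kg. Origin: centre of its underside, z up; round, so yaw does not matter
- bottle_blue: small loose blue glass bottle with a cork stopper, 95 mm tall, standing upright: round body 44 mm across up to 43 mm, shoulder narrowing from 43 to 56 mm, straight neck 24 mm across from 56 to 84 mm, cork 19 mm across from 84 to 95 mm (heights above its foot). Take it by the neck from above, about 76 mm above its foot. 0.13 to 0.24 kg. Origin: centre of its underside, z up; round, so yaw does not matter
- coaster_white: round dark slate coaster, 86 mm across, 5 mm thick, fixed to the bar, with a flush white disc 68 mm across at its centre. Origin: centre of its underside on the bar top; its top is 5 mm higher, z up
- coaster_amber: round dark slate coaster, 86 mm across, 5 mm thick, fixed to the bar, with a flush amber disc 68 mm across at its centre. Origin: centre of its underside on the bar top; its top is 5 mm higher, z up
- coaster_green: round dark slate coaster, 86 mm across, 5 mm thick, fixed to the bar, with a flush green disc 68 mm across at its centre. Origin: centre of its underside on the bar top; its top is 5 mm higher, z up
- coaster_blue: round dark slate coaster, 86 mm across, 5 mm thick, fixed to the bar, with a flush blue disc 68 mm across at its centre. Origin: centre of its underside on the bar top; its top is 5 mm higher, z up
- tumbler: green open drinking tumbler, 90 mm tall, 68 mm across the rim, no cork: a bystander to be left alone. It and the bottles stand at least 140 mm apart, centre to centre, at the start. Origin: centre of its underside
- cup_blue: small open blue clay tasting cup, 42 mm tall, 50 mm across: a bystander to be left alone. Three terracotta cups of the same size also stand between the things; all four cups end below the bottles' necks. Origin: centre of its underside
Not all that is in view belongs to the job. Leave any black look-alike of the bottle_green alone. What is shaped like the coaster_green but pink is not meant.

How it is judged:
By the outcome, as a careful person would: the job done as asked, in the order asked, and still so for the second after the job is handed in, with the robot touching nothing.
It also fails if it takes over 120 s, if anything falls off the work surface, if the arm or the gripper's body presses on something with over 40 N, if the wrist force passes 120 N, or if a joint passes its speed limit or range.

## Working session

There is one attempt and no reset: what is moved stays moved. The work goes in short steps, Python scripts to look and compute and a tool call to move; the robot and the scene stay as the last step left them, time stands still between calls to the robot, and variables do not carry over. Pictures are saved under pics/ and viewed, at most 14 in all, crops included, and the job is handed in when it is done.

Besides the shell and the picture viewer there is one more tool, called after "Request:" as name(argument=value, ...) on one line, values as JSON. servo_tool: Moves the arm, as the interface text tells. Its arguments: {"type":"object","properties":{"plan":{"type":"array","items":{"type":"array","items":{"type":"number"}}},"force":{"type":"number"}},"required":["plan"]}

```bash
mkdir -p pics; ls; python3 - <<'E'
from workcell import bot
import cv2
s=bot.observe(); print({k:s[k] for k in('clock','position','tool_rot','grip_width','force')})
for n in('scene','side'):
    f=bot.grab_frame(n); cv2.imwrite(f'pics/{n}0.png',f['frame']); print(n,f['R'],f['t'],f['k1'])
E
```

```text
pics
{'clock': 0.0, 'position': array([0.16533909, 0.60241166, 0.23073583]), 'tool_rot': array([-3.14051401e+00,  5.85322990e-05,  2.87374105e+00]), 'grip_width': 0.08547578091355962, 'force': array([-0.27855944, -0.49204043,  0.1971919 ])}
scene [[ 1.25224084e-01  9.92128413e-01  3.75291927e-04]
 [ 7.14047200e-01 -8.98627014e-02 -6.94306338e-01]
 [-6.88807321e-01  8.72118517e-02 -7.19679490e-01]] [-0.06018323 -0.35091806  1.68985371] -0.11158527435970332
side [[ 0.89889265 -0.43798449 -0.01271213]
 [-0.28192033 -0.55589971 -0.78198238]
 [ 0.33542948  0.70650202 -0.62317089]] [-0.47638939  0.18315044  1.0689215 ] -0.011685840065720474
```

View pics/scene0.png

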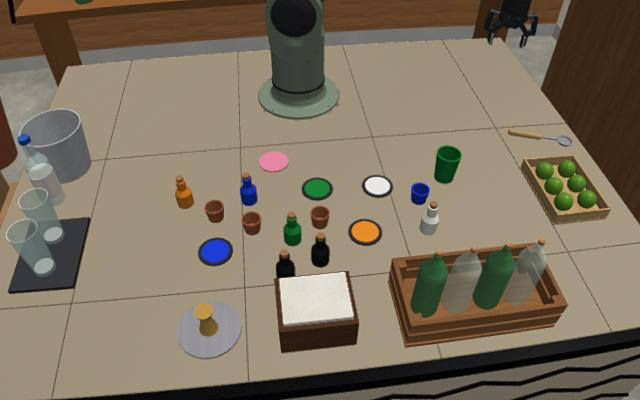

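View pics/side0.png

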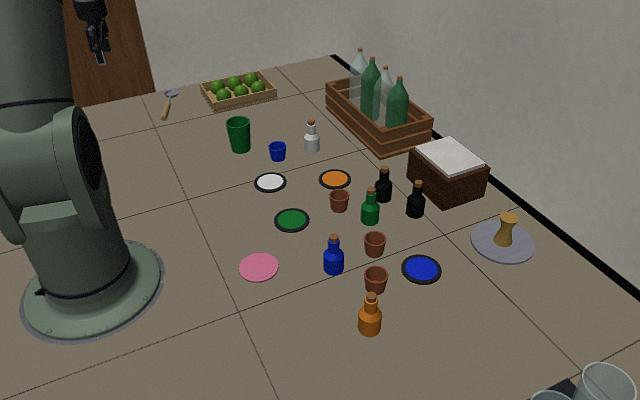

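The scene view has white bottle (430,220), amber (184,193), green (292,230) and blue (249,190). Its coasters are white (377,186), amber (365,232), green (317,188) and blue (215,251). The side view agrees: white (312,137), amber (370,315), green (371,207), blue (333,256). The black bottles, the pink disc, the cups and the tumbler stay untouched.

```bash
cat > h.py <<'E'
import numpy as np, cv2
from workcell import bot
def ray(f,px):
    K=np.array(f['mtx'],float); k=float(f['k1'])
    return cv2.undistortPoints(np.array([[px]],float),K,np.array([k,0,0,0.]))[0,0]
def cast(f,px,z,R=None,t=None):
    R=np.array(f['R']) if R is None else R; t=np.array(f['t']) if t is None else t
    d=R.T@np.append(ray(f,px),1); c=-R.T@t
    return (c+d*(z-c[2])/d[2])[:2]
def proj(f,X):
    R=np.array(f['R']); K=np.array(f['mtx'],float)
    return cv2.projectPoints(np.array([X],float),cv2.Rodrigues(R)[0],np.array(f['t'],float),K,np.array([float(f['k1']),0,0,0]))[0][0,0]
RNG={'white':((0,0,150),(180,60,255)),'amber':((8,150,110),(22,255,255)),'green':((45,120,50),(80,255,255)),
 'blue':((108,120,70),(130,255,255)),'cork':((5,60,60),(20,190,255)),'terra':((0,90,40),(14,220,255)),'black':((0,0,0),(180,255,28))}
def blobs(img,col,amin=15):
    m=cv2.inRange(cv2.cvtColor(img,cv2.COLOR_BGR2HSV),*map(np.array,RNG[col]))
    n,l,st,c=cv2.connectedComponentsWithStats(m)
    return [(c[i],st[i]) for i in range(1,n) if st[i][4]>=amin]
E
python3 - <<'E'
from h import *
seed={'white':((430,220),(312,140),(377,186),(270,182)),'amber':((184,193),(370,318),(365,232),(335,179)),'green':((292,232),(371,209),(317,188),(292,220)),'blue':((249,190),(333,260),(215,251),(421,268))}
F=[cv2.imread(f'pics/{n}0.png') for n in('scene','side')]
C=[bot.grab_frame(n) for n in('scene','side')]
def near(im,col,s,r=14):
    b=[x for x in blobs(im,col) if np.hypot(*(x[0]-s))<r]
    return max(b,key=lambda x:x[1][4]) if b else None
for k,s in seed.items():
    for i in(0,1):
        b=near(F[i],k,s[2+i]); print(k,'coaster',i,b and (b[0].round(1),b[1],cast(C[i],b[0],.005).round(4)))
    for i in(0,1):
        b=near(F[i],k,s[i]); print(k,'bottle',i,b and (b[0].round(1),b[1],cast(C[i],b[0],.03).round(4)))
        for c in blobs(F[i],'cork',8):
            d=c[0]-s[i]
            if abs(d[0])<8 and -35<d[1]<-5: print('   cork',c[0].round(1),c[1],cast(C[i],c[0],.0895).round(4))
for n,p in(('tumbler',(447,180)),('cup',(420,200)),('t1',(214,215)),('t2',(252,228)),('t3',(320,222)),('bk1',(285,283)),('bk2',(320,262)),('box',(278,345)),('box',(275,308)),('crate',(392,290)),('crate',(410,338))): print(n,cast(C[0],p,0).round(3))
E
```

```text
white coaster 0 (array([377.1, 185.1]), array([365, 177,  25,  18, 346], dtype=int32), array([0.4651, 0.1676]))
white coaster 1 (array([269.7, 181.1]), array([257, 174,  26,  15, 298], dtype=int32), array([0.4634, 0.1699]))
white bottle 0 None
   cork [433.3 203.8] [429 200   9   9  56] [0.629 0.265]
white bottle 1 (array([308.9, 137. ]), array([304, 133,  11,   8,  55], dtype=int32), array([0.6316, 0.285 ]))
   cork [310.6 121.2] [307 119   8   7  35] [0.6313 0.2698]
amber coaster 0 (array([364.7, 231.1]), array([351, 221,  28,  21, 470], dtype=int32), array([0.6229, 0.1026]))
amber coaster 1 (array([334.5, 178.1]), array([322, 171,  26,  15, 309], dtype=int32), array([0.6215, 0.1046]))
amber bottle 0 (array([184.2, 193.5]), array([175, 179,  19,  29, 273], dtype=int32), array([ 0.4569, -0.3507]))
amber bottle 1 (array([368.3, 316. ]), array([358, 306,  23,  17, 207], dtype=int32), array([ 0.4618, -0.3456]))
green coaster 0 (array([316.7, 187.7]), array([304, 179,  26,  18, 371], dtype=int32), array([0.4546, 0.0022]))
green coaster 1 (array([291.1, 219.1]), array([277, 210,  29,  19
[... 425 characters left out ...]
, 250.7]), array([201, 240,  29,  23, 515], dtype=int32), array([ 0.6392, -0.2711]))
blue coaster 1 (array([420.9, 268.1]), array([405, 257,  33,  23, 603], dtype=int32), array([ 0.6375, -0.2687]))
blue bottle 0 (array([248. , 192.3]), array([240, 177,  17,  29, 349], dtype=int32), array([ 0.4738, -0.1824]))
blue bottle 1 (array([332.9, 258.9]), array([324, 239,  20,  37, 536], dtype=int32), array([ 0.4706, -0.1814]))
   cork [333.2 236.7] [329 233  10   9  66] [ 0.4733 -0.1774]
tumbler [0.464 0.369]
cup [0.53  0.272]
t1 [ 0.516 -0.275]
t2 [ 0.573 -0.178]
t3 [ 0.574 -0.004]
bk1 [ 0.751 -0.109]
bk2 [ 0.701 -0.021]
box [ 0.906 -0.137]
box [ 0.815 -0.137]
crate [0.801 0.133]
crate [0.926 0.144]
```

Request:
servo_tool(plan=[[8.5,-53.7,-20,0,0,0,74.7],[8.5,-53.7,-20,0,0,0,74.7],[8.5,-53.7,-20,0,0,0,74.7],[8.5,-53.7,-20,0,0,0,74.7],[8.5,-53.7,-20,0,0,0,74.7],[8.5,-53.7,-20,0,0,0,74.7],[8.5,-53.7,-20,0,0,0,74.7],[8.5,-53.7,-20,0,0,0,74.7],[8.5,-53.7,-20,0,0,0,74.7],[8.5,-53.7,-20,0,0,0,74.7]], force=40)

```text
clock: 1.2
position: [0.5723, 0.3093, 0.2312]
tool_rot: [-3.141, 0.0, 1.566]
force: [0.4, 1.2, -0.0]
grip_width: 0.0847
finger_force: 0.0
```

Request:
servo_tool(plan=[[8.5,-2.2,2.9,0,0,0,0],[8.5,-4.2,5.7,0,0,0,0],[8.5,-4.2,5.7,0,0,0,0],[8.5,-4.2,5.7,0,0,0,0],[8.5,-4.2,5.7,0,0,0,0]])

```text
clock: 1.7
position: [0.6273, 0.2693, 0.2311]
tool_rot: [-3.141, -0.0, 1.571]
force: [0.6, 0.4, -0.5]
grip_width: 0.0854
finger_force: 0.0
```

```bash
cat >> h.py <<'E'
from scipy.spatial.transform import Rotation as Ro
def wrist():
    s=bot.observe(); f=bot.grab_frame('wrist')
    T=np.eye(4); T[:3,:3]=Ro.from_euler('xyz',s['tool_rot']).as_matrix(); T[:3,3]=s['position']
    E=np.linalg.inv(T@np.array(f['T_tool_cam'])); f['R']=E[:3,:3]; f['t']=E[:3,3]; return s,f
E
python3 - <<'E'
from h import *
s,f=wrist(); print(s['clock'],s['position'].round(4),s['tool_rot'].round(4),s['qpos'].round(2),np.round(f['T_tool_cam'],3).tolist())
cv2.imwrite('pics/w1.png',f['frame'])
print('pred cork',proj(f,[.630,.267,.095]), 'tcp',proj(f,[*s['position'][:2],s['position'][2]]))
E
```

```text
1.7 [0.6273 0.2693 0.2311] [-3.1409e+00 -4.0000e-04  1.5711e+00] [-0.7   0.64  0.34  1.44 -0.23  1.09 -0.31] [[-0.001, -0.961, -0.277, 0.071], [1.0, -0.001, 0.001, 0.0], [-0.001, -0.277, 0.961, -0.143], [0.0, 0.0, 0.0, 1.0]]
pred cork [316.72085049 188.36625467] tcp [313.70571986 251.20317189]
```

View pics/w1.png

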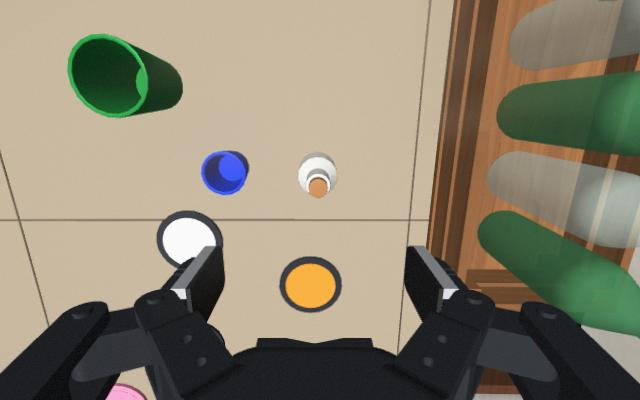

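Wrist view: the white bottle's cork is at about (318,187), right where predicted. The white disc is at (189,239), the amber disc at (311,285), and the way down is clear of the crate.

```bash
cat >> h.py <<'E'
def corks(f,z=.093):
    return [(c.round(0).tolist(),int(st[4]),cast(f,c,z).round(4).tolist()) for c,st in blobs(f['frame'],'cork',60)]
def discs(f):
    return [(k,c.round(0).tolist(),int(st[4]),cast(f,c,.005).round(4).tolist()) for k in('white','amber','green','blue') for c,st in blobs(f['frame'],k,400) if .5<st[2]/st[3]<2 and st[4]/(st[2]*st[3])>.6]
E
python3 - <<'E'
from h import *
s,f=wrist(); print(s['position'].round(4))
print(*corks(f),sep='\n'); print(*discs(f),sep='\n')
E
```

```text
[0.6272 0.2695 0.2312]
([498.0, 143.0], 24758, [0.7938, 0.3095])
([318.0, 188.0], 322, [0.6309, 0.2671])
([310.0, 285.0], 1827, [0.6232, 0.1622])
([496.0, 383.0], 786, [0.8348, 0.037])
('white', [187.0, 239.0], 1692, [0.4614, 0.1758])
('white', [95.0, 262.0], 10999, [0.3373, 0.1426])
('white', [311.0, 281.0], 19489, [0.6232, 0.1135])
('white', [418.0, 233.0], 453, [0.7617, 0.1838])
('amber', [310.0, 285.0], 1759, [0.6219, 0.1066])
('blue', [225.0, 174.0], 1361, [0.5178, 0.2621])
```

Request:
servo_tool(plan=[[8.5,-0.25,0.33,3.5,0,0,0],[8.5,-0.25,0.33,7,0,0,0],[8.5,-0.25,0.33,10.5,0,0,0],[8.5,-0.25,0.33,13.5,0,0,0],[8.5,-0.25,0.33,15.5,0,0,0],[8.5,-0.25,0.33,17,0,0,0],[8.5,-0.25,0.33,17.4,0,0,0],[8.5,-0.25,0.33,17.4,0,0,0],[5,-0.25,0.33,17.4,0,0,0],[3.5,-0.25,0.33,17.4,0,0,0]])

```text
clock: 2.8
position: [0.6318, 0.2661, 0.0584]
tool_rot: [3.14, -0.001, 1.57]
force: [0.1, 0.0, 0.4]
grip_width: 0.0583
finger_force: 0.0
```

Request:
servo_tool(plan=[[3,0,0,0,0,0,0],[2.7,0,0,0,0,0,0],[2.4,0,0,0,0,0,0],[2,0,0,0,0,0,0],[1.5,0,0,0,0,0,0],[1.5,0,0,0,0,0,0],[1.5,0,0,0,0,0,0]], force=40)

```text
clock: 3.5
position: [0.6313, 0.266, 0.0577]
tool_rot: [-3.141, -0.0, 1.57]
force: [-2.5, 0.9, 6.9]
grip_width: 0.0232
finger_force: 39.1
```

Request:
servo_tool(plan=[[1.5,0,0,-0.5,0,0,0],[1.5,0,0,-2,0,0,0],[1.5,0,0,-4,0,0,0],[1.5,0,0,-6.5,0,0,0],[1.5,0,0,-9,0,0,0],[1.5,0,0,-11.5,0,0,0],[1.5,-1,-1.7,-13,0,0,0],[1.5,-2.2,-3.8,-13.5,0,0,0],[1.5,-3.6,-6.3,-13.5,0,0,0],[1.5,-5.1,-8.8,-13.5,0,0,0]])

```text
clock: 4.5
position: [0.5425, 0.2145, 0.1935]
tool_rot: [3.141, -0.001, 1.57]
force: [0.5, 0.1, -1.9]
grip_width: 0.0228
finger_force: 39.6
```

Request:
servo_tool(plan=[[1.5,-1.5,-2.5,0,0,0,0],[1.5,-2.8,-4.8,0,0,0,0],[1.5,-3.8,-6.6,0,0,0,0],[1.5,-4.4,-7.6,0,0,0,0],[1.5,-4.6,-7.9,0,0,0,0],[1.5,-4.6,-7.9,0,0,0,0],[1.5,-4.6,-7.9,0,0,0,0]])

```text
clock: 5.2
position: [0.465, 0.1695, 0.1924]
tool_rot: [3.141, -0.0, 1.57]
force: [0.3, 0.2, -1.5]
grip_width: 0.0224
finger_force: 39.6
```

```bash
python3 - <<'E'
from h import *
s,f=wrist(); cv2.imwrite('pics/w2.png',f['frame'])
print(s['position'].round(4),s['grip_width'],s['finger_force'],proj(f,[.464,.169,.005]))
print(*discs(f),sep='\n')
E
```

```text
[0.465  0.1695 0.1924] 0.02236106498922672 39.61581221257802 [312.74291287 174.93024871]
('white', [50.0, 75.0], 14418, [0.203, 0.2701])
('white', [72.0, 237.0], 20829, [0.1866, 0.0958])
('amber', [450.0, 228.0], 2616, [0.6227, 0.1066])
```

View pics/w2.png

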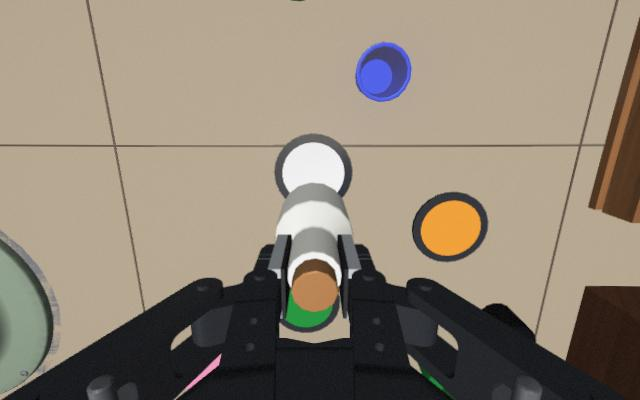

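The disc's visible part spans x 281–345 around (313,169), a few mm to +y of my estimate. I'll shift 1–2 mm and lower.

Request:
servo_tool(plan=[[1.5,0.15,0,2,0,0,0],[1.5,0.15,0,4.5,0,0,0],[1.5,0.15,0,7,0,0,0],[1.5,0.15,0,9.5,0,0,0],[1.5,0.15,0,11,0,0,0],[1.5,0.15,0,11.9,0,0,0],[1.5,0.15,0,12.3,0,0,0],[1.5,0.15,0,12.5,0,0,0],[1.5,0.15,0,12.5,0,0,0],[1.5,0.15,0,12.5,0,0,0]])

```text
clock: 6.25
position: [0.4646, 0.1707, 0.0679]
tool_rot: [3.141, -0.0, 1.57]
force: [-1.6, 0.4, -2.7]
grip_width: 0.0229
finger_force: 39.6
```

Request:
servo_tool(plan=[[1.5,0,0,0.1,0,0,0],[1.5,0,0,0.15,0,0,0],[1.5,0,0,0.2,0,0,0],[1.5,0,0,0.25,0,0,0],[1.5,0,0,0.3,0,0,0],[1.5,0,0,0.3,0,0,0]])

```text
clock: 6.85
position: [0.4642, 0.1705, 0.0642]
tool_rot: [-3.141, 0.0, 1.57]
force: [-0.0, -0.5, -1.4]
grip_width: 0.023
finger_force: 39.6
```

Request:
servo_tool(plan=[[1.5,0,0,0.05,0,0,0],[1.5,0,0,0.1,0,0,0],[1.5,0,0,0.1,0,0,0],[1.5,0,0,0.1,0,0,0]])

```text
clock: 7.25
position: [0.4642, 0.1705, 0.0633]
tool_rot: [-3.142, 0.0, 1.57]
force: [0.1, -0.5, -2.3]
grip_width: 0.023
finger_force: 39.6
```

Request:
servo_tool(plan=[[1.5,0,0,0.05,0,0,0],[1.5,0,0,0.1,0,0,0],[1.5,0,0,0.1,0,0,0],[1.5,0,0,0.1,0,0,0]])

```text
clock: 7.65
position: [0.4643, 0.1706, 0.0626]
tool_rot: [3.141, -0.0, 1.57]
force: [-0.8, -0.0, 7.6]
grip_width: 0.0227
finger_force: 40.6
```

Contact is felt at z 0.063 (force went from −2 to +8 N). Releasing, backing up straight.

Request:
servo_tool(plan=[[2.4,0,0,0,0,0,0],[2.8,0,0,0,0,0,0],[4,0,0,0,0,0,0],[6,0,0,0,0,0,0],[6,0,0,0,0,0,0],[6,0,0,-1,0,0,0],[6,0,0,-3,0,0,0],[6,0,0,-6,0,0,0],[6,0,0,-9.5,0,0,0],[6,0,0,-13.7,0,0,0]])

```text
clock: 8.65
position: [0.4637, 0.1701, 0.2008]
tool_rot: [-3.141, 0.001, 1.57]
force: [0.2, -0.2, 0.8]
grip_width: 0.0599
finger_force: 0.0
```

```bash
python3 - <<'E'
from h import *
s=bot.observe(); f=bot.grab_frame('scene'); g=bot.grab_frame('side')
a=cv2.resize(f['frame'][120:260,150:470],None,fx=2,fy=2); b=cv2.resize(g['frame'][100:340,200:460],None,fx=1.2,fy=1.2)
cv2.imwrite('pics/s1.png',a); cv2.imwrite('pics/d1.png',cv2.resize(g['frame'][80:240,220:400],None,fx=3,fy=3))
print(s['position'],s['clock'])
for h in(f,g):
    for c,st in blobs(h['frame'],'cork',25): 
        p=cast(h,c,.0945)
        if np.hypot(*(p-[.464,.171]))<.05: print(c,st[4],p)
E
```

```text
[0.46368733 0.17007937 0.2007911 ] 8.65
[380.5        159.73913043] 46 [0.46155825 0.16980605]
[389.44 169.16] 25 [0.50006064 0.18493926]
[266.25 151.9 ] 40 [0.46286581 0.17382732]
```

View pics/s1.png

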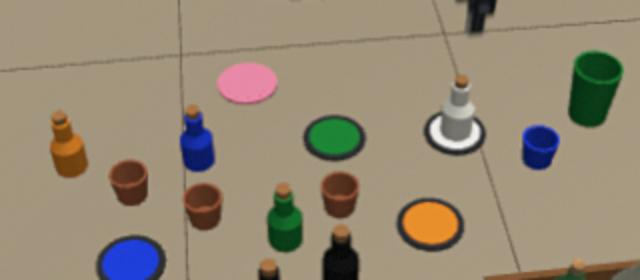

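The white bottle stands centred on the white disc (crop 457,130). Next is amber, moving at height.

Request:
servo_tool(plan=[[8.5,-5,0,0,0,0,0],[8.5,-10,0,0,0,0,0],[8.5,-15,0,0,0,0,0],[8.5,-20,0,0,0,0,0],[8.5,-25,-0.1,0,0,0,0],[8.5,-30,-0.2,0,0,0,0],[8.5,-35,-0.3,0,0,0,0],[8.5,-40,-0.4,0,0,0,0],[8.5,-45,-0.5,0,0,0,0],[8.5,-50,-0.6,0,0,0,0]])

```text
clock: 9.75
position: [0.4574, -0.3314, 0.1999]
tool_rot: [3.141, -0.0, 1.57]
force: [1.9, 1.1, -0.4]
grip_width: 0.085
finger_force: 0.0
```

Request:
servo_tool(plan=[[8.5,-1.8,0,-1,0,0,0],[8.5,-1.8,0,-2,0,0,0],[8.5,-1.8,0,-2,0,0,0],[8.5,-1.8,0,-2,0,0,0]])

```text
clock: 10.15
position: [0.4582, -0.346, 0.2194]
tool_rot: [3.141, -0.001, 1.572]
force: [-0.6, 0.1, -0.4]
grip_width: 0.0847
finger_force: 0.0
```

```bash
python3 - <<'E'
from h import *
s,f=wrist(); cv2.imwrite('pics/w3.png',f['frame'])
print(s['clock'],s['position'].round(4),s['qpos'].round(2),proj(f,[.458,-.348,.095]))
print(*corks(f),sep='\n')
E
```

```text
10.15 [ 0.4582 -0.346   0.2194] [ 0.22  0.49  0.46  1.77 -0.26  0.94  0.79] [313.44557377 191.29772227]
([435.0, 11.0], 1269, [0.5525, -0.2038])
([601.0, 31.0], 119, [0.6826, -0.219])
([379.0, 98.0], 2082, [0.5133, -0.2678])
([568.0, 136.0], 65, [0.6763, -0.2994])
([316.0, 176.0], 1406, [0.4599, -0.3346])
([541.0, 256.0], 138, [0.6762, -0.4127])
```

View pics/w3.png

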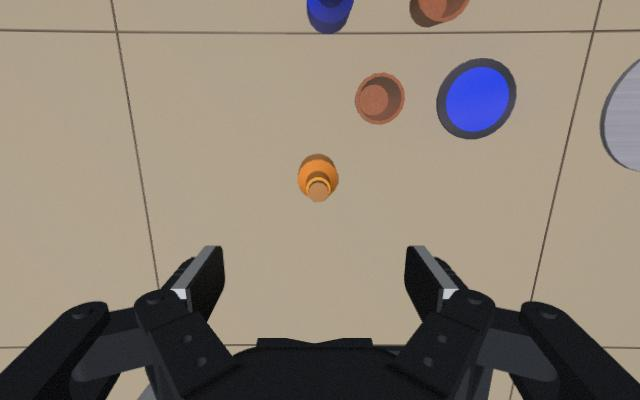

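The amber cork top is at (318,190), so the bottle is at about (0.461, −0.347). Descending on it.

Request:
servo_tool(plan=[[8.5,-0.1,0.3,3.5,0,0,0],[8.5,-0.1,0.3,7,0,0,0],[8.5,-0.1,0.3,10.5,0,0,0],[8.5,-0.1,0.3,13,0,0,0],[8.5,-0.1,0.3,15,0,0,0],[8.5,-0.1,0.3,16,0,0,0],[8.5,-0.1,0.3,16.2,0,0,0],[8.5,-0.1,0.3,16.2,0,0,0],[5,-0.1,0.3,16.2,0,0,0],[3.5,-0.1,0.3,16.2,0,0,0]])

```text
clock: 11.2
position: [0.4613, -0.3486, 0.0582]
tool_rot: [3.14, 0.001, 1.57]
force: [1.1, -0.3, -0.4]
grip_width: 0.0586
finger_force: 0.0
```

Request:
servo_tool(plan=[[3,0,0,0,0,0,0],[2.7,0,0,0,0,0,0],[2.4,0,0,0,0,0,0],[2,0,0,0,0,0,0],[1.5,0,0,0,0,0,0],[1.5,0,0,0,0,0,0],[1.5,0,0,0,0,0,0]], force=40)

```text
clock: 11.9
position: [0.4612, -0.3486, 0.0576]
tool_rot: [3.141, 0.0, 1.57]
force: [1.2, 0.8, 6.4]
grip_width: 0.0228
finger_force: 39.3
```

Request:
servo_tool(plan=[[1.5,0,0,-0.5,0,0,0],[1.5,0,0,-2,0,0,0],[1.5,0,0,-4,0,0,0],[1.5,0,0,-6.5,0,0,0],[1.5,0,0,-9.5,0,0,0],[1.5,0,0,-12.5,0,0,0],[1.5,1,0.4,-14,0,0,0],[1.5,2.8,1,-14.3,0,0,0],[1.5,5.6,2,-14.3,0,0,0],[1.5,9.3,3.3,-14.3,0,0,0]])

```text
clock: 12.9
position: [0.4937, -0.2547, 0.2006]
tool_rot: [-3.142, 0.0, 1.568]
force: [1.4, -0.5, -1.5]
grip_width: 0.0231
finger_force: 39.4
```

Request:
servo_tool(plan=[[1.5,4,1.4,0,0,0,0],[1.5,8,2.9,0,0,0,0],[1.5,12,4.3,0,0,0,0],[1.5,16,5.7,0,0,0,0],[1.5,20,7.1,0,0,0,0],[1.5,24,8.6,0,0,0,0],[1.5,28,10,0,0,0,0],[1.5,31.5,11.2,0,0,0,0],[1.5,34,12.1,0,0,0,0],[1.5,35.4,12.6,0,0,0,0]])

```text
clock: 13.9
position: [0.6199, 0.1018, 0.1999]
tool_rot: [-3.141, -0.0, 1.573]
force: [-0.2, -0.5, -0.9]
grip_width: 0.0231
finger_force: 39.4
```

Request:
servo_tool(plan=[[1.5,0.4,0.2,0,0,0,0],[1.5,0.4,0.2,0,0,0,0],[1.5,0.4,0.2,0,0,0,0],[1.5,0.4,0.2,0,0,0,0]])

```text
clock: 14.3
position: [0.622, 0.101, 0.2005]
tool_rot: [3.142, 0.0, 1.568]
force: [-0.0, -0.6, -1.3]
grip_width: 0.0233
finger_force: 39.4
```

Request:
servo_tool(plan=[[1.5,0.15,0,2.5,0,0,0],[1.5,0.15,0,5,0,0,0],[1.5,0.15,0,7.5,0,0,0],[1.5,0.15,0,10,0,0,0],[1.5,0.15,0,11.8,0,0,0],[1.5,0.15,0,12.7,0,0,0],[1.5,0.15,0,13.1,0,0,0],[1.5,0.15,0,13.3,0,0,0],[1.5,0.15,0,13.4,0,0,0],[1.5,0.15,0,13.4,0,0,0]])

```text
clock: 15.3
position: [0.6225, 0.104, 0.0669]
tool_rot: [3.141, -0.0, 1.57]
force: [0.2, 0.2, -1.5]
grip_width: 0.0233
finger_force: 39.4
```

Request:
servo_tool(plan=[[1.5,0,0,0.05,0,0,0],[1.5,0,0,0.1,0,0,0],[1.5,0,0,0.15,0,0,0],[1.5,0,0,0.2,0,0,0],[1.5,0,0,0.2,0,0,0]])

```text
clock: 15.8
position: [0.6222, 0.1039, 0.0642]
tool_rot: [-3.141, 0.0, 1.57]
force: [-0.0, -0.7, -1.8]
grip_width: 0.0229
finger_force: 39.4
```

Request:
servo_tool(plan=[[1.5,0,0,0.04,0,0,0],[1.5,0,0,0.08,0,0,0],[1.5,0,0,0.12,0,0,0],[1.5,0,0,0.15,0,0,0],[1.5,0,0,0.15,0,0,0]])

```text
clock: 16.3
position: [0.6222, 0.1039, 0.0627]
tool_rot: [-3.142, 0.0, 1.57]
force: [0.8, -0.0, -1.8]
grip_width: 0.0231
finger_force: 39.4
```

Request:
servo_tool(plan=[[1.5,0,0,0.04,0,0,0],[1.5,0,0,0.08,0,0,0],[1.5,0,0,0.08,0,0,0],[1.5,0,0,0.08,0,0,0]])

```text
clock: 16.7
position: [0.6225, 0.1039, 0.0625]
tool_rot: [3.141, -0.0, 1.57]
force: [-1.8, 0.3, 7.4]
grip_width: 0.0229
finger_force: 40.3
```

Request:
servo_tool(plan=[[2.4,0,0,0,0,0,0],[2.8,0,0,0,0,0,0],[4,0,0,0,0,0,0],[6,0,0,0,0,0,0],[6,0,0,0,0,0,0],[6,0,0,-1,0,0,0],[6,0,0,-3,0,0,0],[6,0,0,-6,0,0,0],[6,0,0,-10,0,0,0],[6,0,0,-14.5,0,0,0]])

```text
clock: 17.7
position: [0.6216, 0.1037, 0.2086]
tool_rot: [-3.141, 0.0, 1.57]
force: [0.4, 1.0, 0.5]
grip_width: 0.0598
finger_force: 0.0
```

Request:
servo_tool(plan=[[8.5,-4.5,0,-1,0,0,0],[8.5,-9,0,-1,0,0,0],[8.5,-13.5,-0.1,-1,0,0,0],[8.5,-17,-0.1,-1,0,0,0],[8.5,-18.1,-0.1,-1,0,0,0],[8.5,-18.1,-0.1,-1,0,0,0],[8.5,-18.1,-0.1,-1,0,0,0]])

```text
clock: 18.4
position: [0.6212, -0.0759, 0.2173]
tool_rot: [3.141, -0.001, 1.571]
force: [-1.3, 0.8, -0.7]
grip_width: 0.0849
finger_force: 0.0
```

```bash
python3 - <<'E'
from h import *
s,f=wrist(); cv2.imwrite('pics/w4.png',f['frame'])
print(s['clock'],s['position'].round(4),proj(f,[.621,-.078,.095]))
print(*corks(f),sep='\n')
for n in('scene','side'):
    h=bot.grab_frame(n)
    for c,st in blobs(h['frame'],'cork',8): 
        p=cast(h,c,.0945)
        if np.hypot(*(p-[.622,.104]))<.02: print(n,c,st[4],p)
    if n=='scene': cv2.imwrite('pics/s2.png',cv2.resize(h['frame'][120:280,150:470],None,fx=2,fy=2))
E
```

```text
18.4 [ 0.6212 -0.0759  0.2173] [313.51238062 192.12859318]
([316.0, 8.0], 582, [0.6231, 0.0681])
([319.0, 23.0], 88, [0.6257, 0.0581])
([525.0, 125.0], 7315, [0.7996, -0.02])
([270.0, 104.0], 2085, [0.5848, -0.0026])
([399.0, 122.0], 474, [0.6937, -0.0167])
([462.0, 191.0], 101, [0.755, -0.0776])
([315.0, 190.0], 350, [0.622, -0.0764])
([434.0, 216.0], 418, [0.7322, -0.1019])
([276.0, 256.0], 1691, [0.5846, -0.1427])
([160.0, 284.0], 90, [0.47, -0.1723])
([237.0, 322.0], 1645, [0.5423, -0.216])
scene [375.4 207.8] 10 [0.62867088 0.12118945]
```

View pics/w4.png

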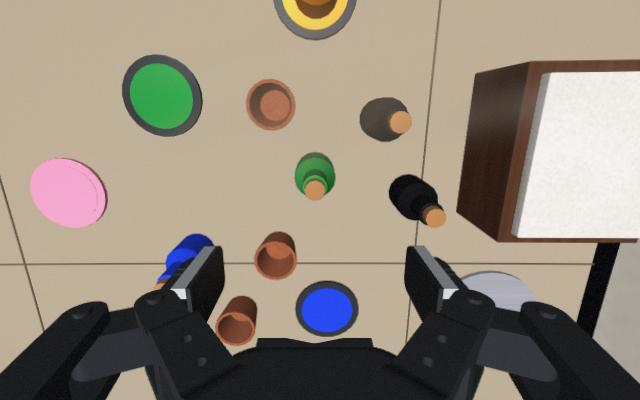

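View pics/s2.png

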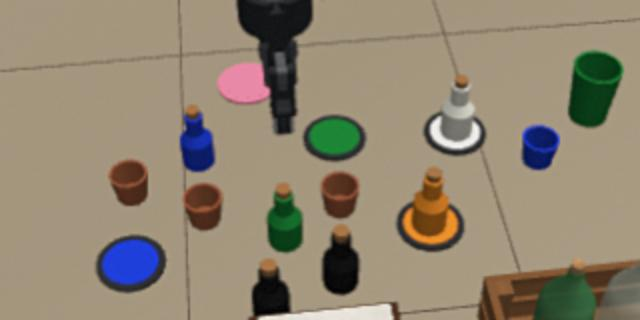

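The wrist view has the green cork at (315,190), the bottle under the tool. The black bottles at (399,122) and (434,216) are clear of the fingers. The scene view shows the amber bottle upright in its disc (430,220).

Request:
servo_tool(plan=[[8.5,-0.1,0.1,3.5,0,0,0],[8.5,-0.1,0.1,7,0,0,0],[8.5,-0.1,0.1,10.5,0,0,0],[8.5,-0.1,0.1,13,0,0,0],[8.5,-0.1,0.1,15,0,0,0],[8.5,-0.1,0.1,15.8,0,0,0],[8.5,-0.1,0.1,16,0,0,0],[8.5,-0.1,0.1,16,0,0,0],[5,-0.1,0.1,16,0,0,0],[3.5,-0.1,0.1,16,0,0,0]])

```text
clock: 19.55
position: [0.6225, -0.078, 0.0579]
tool_rot: [3.14, 0.0, 1.57]
force: [-0.3, 0.2, -1.2]
grip_width: 0.0587
finger_force: 0.0
```

Request:
servo_tool(plan=[[3,0,0,0,0,0,0],[2.7,0,0,0,0,0,0],[2.4,0,0,0,0,0,0],[2,0,0,0,0,0,0],[1.5,0,0,0,0,0,0],[1.5,0,0,0,0,0,0],[1.5,0,0,0,0,0,0]], force=40)

```text
clock: 20.25
position: [0.6221, -0.0781, 0.0574]
tool_rot: [3.141, -0.0, 1.57]
force: [-2.4, 0.8, 7.1]
grip_width: 0.023
finger_force: 39.1
```

Request:
servo_tool(plan=[[1.5,0,0,-0.5,0,0,0],[1.5,0,0,-2,0,0,0],[1.5,0,0,-4,0,0,0],[1.5,0,0,-6.5,0,0,0],[1.5,0,0,-9.5,0,0,0],[1.5,0,0,-12.5,0,0,0],[1.5,0.5,-1,-14,0,0,0],[1.5,1.3,-2.7,-14.3,0,0,0],[1.5,2.5,-5.1,-14.3,0,0,0],[1.5,3.8,-7.8,-14.3,0,0,0]])

```text
clock: 21.25
position: [0.5434, -0.0399, 0.201]
tool_rot: [3.14, -0.0, 1.569]
force: [0.1, 0.5, -1.4]
grip_width: 0.0231
finger_force: 39.5
```

Request:
servo_tool(plan=[[1.5,1.4,-2.9,0,0,0,0],[1.5,2.7,-5.6,0,0,0,0],[1.5,3.6,-7.5,0,0,0,0],[1.5,4.1,-8.6,0,0,0,0],[1.5,4.3,-9,0,0,0,0],[1.5,4.3,-9,0,0,0,0],[1.5,4.3,-9,0,0,0,0]])

```text
clock: 21.95
position: [0.4549, 0.0027, 0.2002]
tool_rot: [3.141, 0.0, 1.57]
force: [0.8, -0.5, -0.8]
grip_width: 0.0231
finger_force: 39.5
```

```bash
python3 - <<'E'
from h import *
s,f=wrist(); print(s['clock'],s['position'].round(4),s['qpos'].round(2),s['grip_width'])
E
```

```text
21.95 [0.4549 0.0027 0.2002] [-0.51  0.32  0.46  2.08 -0.2   0.78  0.08] 0.02307493047440701
```

Request:
servo_tool(plan=[[1.5,0.1,-0.05,2.5,0,0,0],[1.5,0.1,-0.05,5,0,0,0],[1.5,0.1,-0.05,7.5,0,0,0],[1.5,0.1,-0.05,10,0,0,0],[1.5,0.1,-0.05,11.8,0,0,0],[1.5,0.1,-0.05,12.7,0,0,0],[1.5,0.1,-0.05,13.1,0,0,0],[1.5,0.1,-0.05,13.3,0,0,0],[1.5,0.1,-0.05,13.4,0,0,0],[1.5,0.1,-0.05,13.4,0,0,0]])

```text
clock: 23.0
position: [0.454, 0.0041, 0.0665]
tool_rot: [3.141, -0.0, 1.57]
force: [-0.2, 0.2, -1.7]
grip_width: 0.0232
finger_force: 39.5
```

Request:
servo_tool(plan=[[1.5,0,0,0.05,0,0,0],[1.5,0,0,0.1,0,0,0],[1.5,0,0,0.15,0,0,0],[1.5,0,0,0.2,0,0,0],[1.5,0,0,0.25,0,0,0],[1.5,0,0,0.25,0,0,0],[1.5,0,0,0.25,0,0,0]])

```text
clock: 23.7
position: [0.4536, 0.004, 0.0635]
tool_rot: [-3.141, 0.0, 1.57]
force: [-1.0, -0.2, -1.4]
grip_width: 0.0233
finger_force: 39.5
```

Request:
servo_tool(plan=[[1.5,0,0,0.04,0,0,0],[1.5,0,0,0.08,0,0,0],[1.5,0,0,0.12,0,0,0],[1.5,0,0,0.12,0,0,0],[1.5,0,0,0.12,0,0,0]])

```text
clock: 24.2
position: [0.4536, 0.0041, 0.0623]
tool_rot: [-3.142, -0.0, 1.57]
force: [-1.0, -0.3, 1.7]
grip_width: 0.023
finger_force: 39.8
```

Request:
servo_tool(plan=[[1.5,0,0,0.04,0,0,0],[1.5,0,0,0.04,0,0,0],[1.5,0,0,0.04,0,0,0]])

```text
clock: 24.5
position: [0.4536, 0.0041, 0.0622]
tool_rot: [3.141, -0.0, 1.57]
force: [-2.8, 0.5, 13.7]
grip_width: 0.0227
finger_force: 41.1
```

Request:
servo_tool(plan=[[2.4,0,0,0,0,0,0],[2.8,0,0,0,0,0,0],[4,0,0,0,0,0,0],[6,0,0,0,0,0,0],[6,0,0,0,0,0,0],[6,0,0,-1,0,0,0],[6,0,0,-3,0,0,0],[6,0,0,-6,0,0,0],[6,0,0,-10,0,0,0],[6,0,0,-14.5,0,0,0]])

```text
clock: 25.5
position: [0.4529, 0.0037, 0.2086]
tool_rot: [-3.14, 0.001, 1.569]
force: [1.3, 1.0, 0.5]
grip_width: 0.0597
finger_force: 0.0
```

Request:
servo_tool(plan=[[8.5,-4.5,0.4,-1,0,0,0],[8.5,-9,0.9,-1,0,0,0],[8.5,-13.5,1.4,-1,0,0,0],[8.5,-17,1.8,-1,0,0,0],[8.5,-18.3,1.9,-1,0,0,0],[8.5,-18.3,1.9,-1,0,0,0],[8.5,-18.3,1.9,-1,0,0,0]])

```text
clock: 26.2
position: [0.4723, -0.1781, 0.2171]
tool_rot: [-3.141, -0.0, 1.57]
force: [0.8, 0.5, -0.5]
grip_width: 0.0849
finger_force: 0.0
```

```bash
python3 - <<'E'
from h import *
s,f=wrist(); cv2.imwrite('pics/w5.png',f['frame'])
print(s['clock'],s['position'].round(4),s['qpos'].round(2),proj(f,[.473,-.179,.095]))
print(*corks(f),sep='\n')
E
```

```text
26.2 [ 0.4723 -0.1781  0.2171] [-0.15  0.39  0.52  1.95 -0.25  0.87  0.5 ] [314.54162634 190.81611054]
([422.0, 9.0], 941, [0.5555, -0.0351])
([627.0, 100.0], 578, [0.7286, -0.1029])
([410.0, 172.0], 1943, [0.5581, -0.1622])
([545.0, 194.0], 107, [0.6797, -0.1829])
([314.0, 190.0], 340, [0.4726, -0.179])
([358.0, 249.0], 1704, [0.5145, -0.2371])
([622.0, 252.0], 1081, [0.7624, -0.2399])
```

View pics/w5.png

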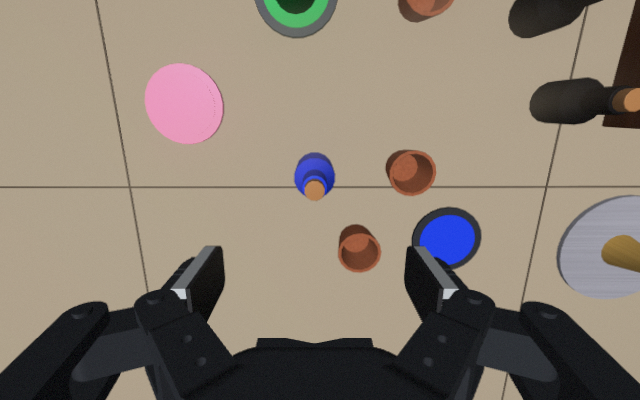

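The green bottle is on its disc (foot visible at the top, 297,5). The blue cork is at (314,190), right under the tool.

Request:
servo_tool(plan=[[8.5,-0.1,0,3.5,0,0,0],[8.5,-0.1,0,7,0,0,0],[8.5,-0.1,0,10.5,0,0,0],[8.5,-0.1,0,13,0,0,0],[8.5,-0.1,0,15,0,0,0],[8.5,-0.1,0,15.8,0,0,0],[8.5,-0.1,0,16,0,0,0],[8.5,-0.1,0,16,0,0,0],[5,-0.1,0,16,0,0,0],[3.5,-0.1,0,16,0,0,0]])

```text
clock: 27.25
position: [0.473, -0.1799, 0.0577]
tool_rot: [3.14, 0.0, 1.57]
force: [-0.6, -0.2, -0.4]
grip_width: 0.059
finger_force: 0.0
```

Request:
servo_tool(plan=[[3,0,0,0,0,0,0],[2.7,0,0,0,0,0,0],[2.4,0,0,0,0,0,0],[2,0,0,0,0,0,0],[1.5,0,0,0,0,0,0],[1.5,0,0,0,0,0,0],[1.5,0,0,0,0,0,0]], force=40)

```text
clock: 27.95
position: [0.4725, -0.18, 0.0572]
tool_rot: [3.141, -0.0, 1.57]
force: [-1.3, 1.1, 8.8]
grip_width: 0.0231
finger_force: 39.0
```

Request:
servo_tool(plan=[[1.5,0,0,-0.5,0,0,0],[1.5,0,0,-2,0,0,0],[1.5,0,0,-4,0,0,0],[1.5,0,0,-6.5,0,0,0],[1.5,0,0,-9.5,0,0,0],[1.5,0,0,-12.5,0,0,0],[1.5,-0.5,1,-14,0,0,0],[1.5,-1.5,2.7,-14.3,0,0,0],[1.5,-2.8,5.1,-14.3,0,0,0],[1.5,-4.2,7.8,-14.3,0,0,0]])

```text
clock: 28.95
position: [0.551, -0.2222, 0.2005]
tool_rot: [3.141, -0.0, 1.57]
force: [0.7, 0.5, -1.1]
grip_width: 0.0228
finger_force: 39.6
```

Request:
servo_tool(plan=[[1.5,-1.6,2.9,0,0,0,0],[1.5,-3,5.6,0,0,0,0],[1.5,-4,7.4,0,0,0,0],[1.5,-4.6,8.5,0,0,0,0],[1.5,-4.8,8.8,0,0,0,0],[1.5,-4.8,8.8,0,0,0,0],[1.5,-4.8,8.8,0,0,0,0]])

```text
clock: 29.65
position: [0.6378, -0.2697, 0.2]
tool_rot: [-3.141, -0.0, 1.57]
force: [-0.9, 0.8, -2.6]
grip_width: 0.0227
finger_force: 39.6
```

Request:
servo_tool(plan=[[1.5,0,0,2.5,0,0,0],[1.5,0,0,5,0,0,0],[1.5,0,0,7.5,0,0,0],[1.5,0,0,10,0,0,0],[1.5,0,0,11.8,0,0,0],[1.5,0,0,12.7,0,0,0],[1.5,0,0,13.1,0,0,0],[1.5,0,0,13.3,0,0,0],[1.5,0,0,13.4,0,0,0],[1.5,0,0,13.4,0,0,0]])

```text
clock: 30.65
position: [0.6387, -0.2702, 0.0666]
tool_rot: [3.141, 0.0, 1.57]
force: [-0.8, 0.6, -2.0]
grip_width: 0.0227
finger_force: 39.6
```

Request:
servo_tool(plan=[[1.5,0,0,0.05,0,0,0],[1.5,0,0,0.1,0,0,0],[1.5,0,0,0.15,0,0,0],[1.5,0,0,0.2,0,0,0],[1.5,0,0,0.25,0,0,0],[1.5,0,0,0.25,0,0,0],[1.5,0,0,0.25,0,0,0]])

```text
clock: 31.35
position: [0.6384, -0.2701, 0.0634]
tool_rot: [-3.142, 0.0, 1.57]
force: [-0.2, 0.3, -2.0]
grip_width: 0.0225
finger_force: 39.6
```

Request:
servo_tool(plan=[[1.5,0,0,0.04,0,0,0],[1.5,0,0,0.08,0,0,0],[1.5,0,0,0.1,0,0,0],[1.5,0,0,0.1,0,0,0],[1.5,0,0,0.1,0,0,0]])

```text
clock: 31.85
position: [0.6384, -0.2701, 0.0624]
tool_rot: [-3.142, 0.0, 1.57]
force: [0.7, -0.7, -1.3]
grip_width: 0.0226
finger_force: 39.6
```

Request:
servo_tool(plan=[[1.5,0,0,0.03,0,0,0],[1.5,0,0,0.06,0,0,0],[1.5,0,0,0.06,0,0,0],[1.5,0,0,0.06,0,0,0]])

```text
clock: 32.25
position: [0.6385, -0.2701, 0.0623]
tool_rot: [3.141, 0.0, 1.57]
force: [-2.7, 1.2, 5.7]
grip_width: 0.0231
finger_force: 40.5
```

Contact. Release, rise and clear the view.

Request:
servo_tool(plan=[[2.4,0,0,0,0,0,0],[2.8,0,0,0,0,0,0],[4,0,0,0,0,0,0],[6,0,0,0,0,0,0],[6,0,0,0,0,0,0],[6,0,0,-1,0,0,0],[6,0,0,-3,0,0,0],[6,0,0,-6,0,0,0],[6,0,0,-10,0,0,0],[6,0,0,-14.5,0,0,0]])

```text
clock: 33.25
position: [0.6379, -0.2699, 0.2084]
tool_rot: [-3.141, -0.0, 1.57]
force: [0.8, 0.6, -0.0]
grip_width: 0.06
finger_force: 0.0
```

Request:
servo_tool(plan=[[6,-4,-3,0,0,0,0],[6,-8,-6,0,0,0,0],[6,-12,-9,0,0,0,0],[6,-16,-12,0,0,0,0],[6,-16,-12,0,0,0,0],[6,-16,-12,0,0,0,0]])

```text
clock: 33.85
position: [0.5174, -0.4312, 0.2076]
tool_rot: [3.141, 0.0, 1.567]
force: [0.3, 1.1, 0.8]
grip_width: 0.0597
finger_force: 0.0
```

```bash
python3 - <<'E'
from h import *
s=bot.observe(); print(s['clock'],s['position'].round(3),s['qd'].round(3))
h=bot.grab_frame('scene'); g=bot.grab_frame('side')
cv2.imwrite('pics/s3.png',cv2.resize(h['frame'][120:280,150:470],None,fx=2.5,fy=2.5))
cv2.imwrite('pics/d3.png',cv2.resize(g['frame'][90:340,200:460],None,fx=2.4,fy=2.4))
E
```

```text
33.85 [ 0.517 -0.431  0.208] [-0.044  0.005 -0.025 -0.004 -0.004 -0.001 -0.008]
```

View pics/s3.png

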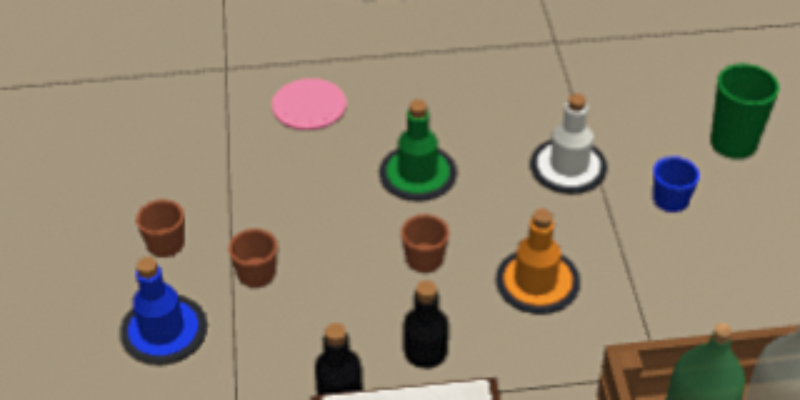

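View pics/d3.png

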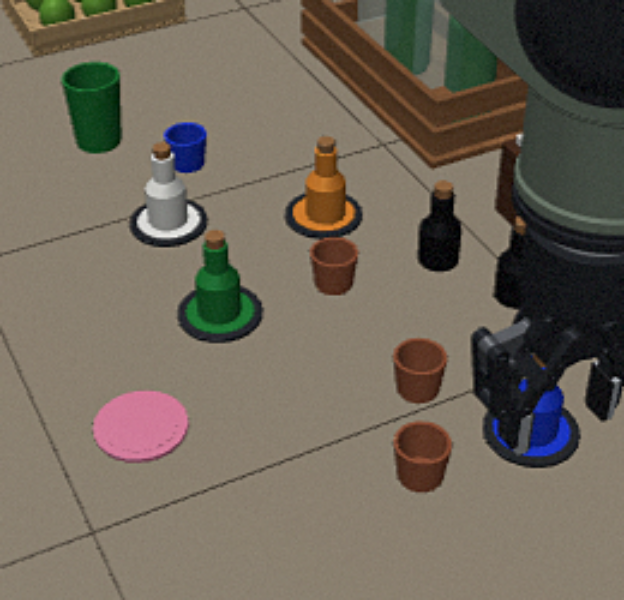

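Both views show all four bottles upright inside their own discs: white (570,165), amber (538,278), green (418,172) and blue (162,327). The tumbler and blue cup have not moved. Handing in.

```bash
python3 -c "
from workcell import bot
print(bot.job_done())"
```

```text
the job is handed in; nothing more can be done
None
```

I stood the white, amber, green and blue bottles upright on their matching discs in that order, left the tumbler and cups untouched, and handed the job in at about 34 s; the verdict was not shown to me.

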